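# Hanger collar round the bent wire rail to its end stop

### The arm

A 6-joint arm with a two-finger parallel gripper is mounted at the origin on the work surface. World frame = base frame: x ahead of the robot, y to its left, z up, the work surface at z = 0. Lengths are in m, angles in rad, forces in N, time in s.
With the tool pointing down it reaches from about 0.425 to 0.95 m from the base axis. Payload 3.5 kg.
Tool frame: the origin (TCP) lies between the finger pads; the fingertips stand 22 mm ahead of it and the grasp point (between the pads) lies 3 mm ahead of it (ctrl.nose_length is the z of the fingertips in the tool frame, in m); z points along the fingers, y is the line along which they close (so a half turn about z gives the same grasp; the last joint's range is limited). The gripper opens to 85 mm and grips with 20 to 120 N. Pads are 22 mm wide; open, the fingers measure 114 mm over their backs; the gripper's body (76 mm by 85 mm) begins 54 mm behind the grasp point. The pads swing forward as they close: fully open they stand 13 mm farther back than shut.
Start: joints at [0.975, 0.286, 1.577, -0, 1.279, -0.15], TCP at [0.291, 0.609, 0.253] pointing down, gripper open.
Joint ranges: [-2.77, 2.77], [-0.9, 2.22], [0.21, 2.48], [-1.53, 4.67], [0.24, 2.81], [-2.84, 2.84]. Speed limits (rad/s): [2.79, 2.79, 3.14, 3.14, 3.14, 3.14].

### API

Orientations are given as a unit quaternion [x, y, z, w].
In Python, from plant import ctrl gives the robot as it stands. The module is installed in compiled form; this text tells all that it offers.
- The arm moves only by the tool send_rows, never from a script. Its argument "rows" is text: rows parted by semicolons, each of 7 numbers parted by spaces: the turn, a rotation vector about the tool's x, y, z in fractions of the full range, 1 being 90 degrees, then the shift along the tool's x, y, z in a scale on which 1.0 is 600 mm, then the opening, from -1 (shut) to 1 (fully open). A call has 1 to 8 rows; each row is the pose to reach, as a shift and turn from the pose commanded when the call began, along the tool's axes at that moment; what a row does not reach only later rows make up. A row lasts 1/8 s, in which the tool goes at most 62.5 mm and 10.7 degrees, less where a joint would pass 70% of its speed; a pose out of reach is approached as far as the arm can. A shift or turn number past 1, either way, is cut back to 1. A call with a gripper value outside its range is refused whole. The fingers move at their own pace and stop on an object; "grip_force" is the grip in N (left out, the last holds). Time passes only in rows, so rows that repeat a pose let the fingers close. It gives the time, the measured TCP pose, the force, the opening and the grip force at its end, in the units of the state.
- ctrl.get_state(): the state, without advancing time (a new reading comes with each control period).
- ctrl.read_camera(name): name is "side" or "top" or "wrist"; returns a dict with "color" (384x512x3 uint8, red, green, blue), "fx", "fy", "cx", "cy" (pixels), "extrinsics" (4x4, takes a point from world to camera coordinates). Camera axes: x right, y down, z forward; pixel columns grow to the right and rows downward; lengths in m; the calibration is good to about 2 mm. A picture is of the moment at which its call begins. There is no depth.
- ctrl.sign_off(): hands the job in; it is judged then, once.
Trained networks look in a picture, given as the dict that the camera call returned (one of the last four; its "shot" number tells which), for a name from the list of things; names that differ only in an ending like _2 or _b are one class to them, and where a whole thing is asked for, a point or a joint stands for the part that bears it (a point fixed in the world has none). Each returns a list of dicts, best first, with "p" (0 to 1); they miss things now and then, are a little off and sometimes report something else, mostly with a low value. They report only what shows in the picture. A call takes as long as a camera call. They do not tell look-alikes from the thing itself.
- ctrl.look_for(picture, target): "position" ([x, y, z] in m, in the coordinates of the camera as it stood for that picture, good to about 4 mm: the middle of the surface that is visible of it).
The state is a dict: "time": time; "qpos": joint angles; "dq": joint speeds; "joint_efforts": joint torques, N m; "eef_pos": TCP position; "tcp_rot": TCP orientation; "contact_force": force on the tool from outside, world axes, zero at the start; "wrist_torque": the same for the moment, N m; "opening": opening from 0.0 (shut) to 1.0 (fully open); "finger_force": force on a finger pad.
Only numpy, scipy, OpenCV 4.12 (cv2) and the standard library are available. Lean on these libraries where they do the work, as an engineer would, in place of code of your own. Each camera call takes 0.05 s, during which the arm holds its last target. There are 200 camera calls.

### The job

Take the blue hanger collar by its tab and slide it along the hand-bent wire rail, round both corners, to the far end, and push the black sleeve there fully home with it; then let go of it and leave it hanging there by the sleeve, ready for the mister. Feel your way gently: do not force the collar against the wire (25 N is the most it may ever bear), do not push on the rail or the sleeve with the fingers, and leave the pot, mister, jar and scoop where they stand.

Things in the scene. Friction and masses are not known exactly. Their poses are not given: they have to be found in the camera images.
- rail: Z-shaped rail of 8 mm round steel wire, fixed and rigid, all level, its centre line 110 mm above the table, on a thin upright with a round foot at each end. Origin: on the table straight below the first corner; z up. The first leg runs straight along this body's y axis, from the start post at y = -130 mm to the first corner at y = 0; the second leg leaves towards +x.
- corner1 (a point): the wire's centre at the first corner, axes as the rail. Here the wire turns right (clockwise from above) into a straight second leg of 95 mm, then at the second corner left into a straight third leg, 140 mm to the end post. Both sharp corners are hand-bent: each turns 70 degrees give or take 14, differently each time; the readings do not tell the angles, so look or feel with the collar.
- start_post (a point): the wire's centre at the top of the start post, axes as the rail. A ball 18 mm wide tops each post.
- collar: loose blue plastic hanger collar, about 90 g, hanging threaded on the first leg; it cannot come off. Origin: centre of its round eye; z up, y along the wire towards the first corner. The eye is 8 mm thick in y, 20 mm inside and 32 mm outside diameter: 6 mm of play all round when centred on the wire. As it hangs its origin is 6 mm below the wire's centre line. A hook hangs below to z = -53 mm.
- tab (a point): centre of the top face of the collar's grip tab, axes as the collar. The tab stands on the eye: 16 mm wide in x, 12 mm in y, its top 60 mm above the eye's centre, its foot 15 mm above it. Wire, sleeve and posts stay lower than 22 mm above the centre of the hanging eye, so fingers kept above that pass over them.
- sleeve (a joint): travel of the black sleeve with a yellow band on the third leg: 0 as found, 0.012 m fully home (away from the second corner), where it hits a hard stop. Sleeve 25 mm long, 28 mm in diameter, centred on the wire; as found its near face is 85 mm from the second corner. It takes about 5 N to move and stays where left. The collar's eye pushes flat on its near face.
- pot: glazed green pot with a small plant, 132 mm wide and about 130 mm high with its leaves, standing on the acrylic turntable, which is 200 mm wide and 20 mm high. Origin: centre of its underside. Leave it alone.
- mister: chrome mister with brass head, 70 mm wide, 152 mm high. Origin: centre of its underside. Leave it alone.
- jar: glass jar with a twist cap, 70 mm wide, 100 mm high, standing in the bamboo tray (160 x 240 x 22 mm). Origin: centre of its underside. Leave it alone.
- scoop: white plastic scoop, 123 mm long and 22 mm high, lying in the bamboo tray. Origin: underside, near the middle of its length. Leave it alone.
Not all that is in view belongs to the job. Of the things shaped like the collar, the blue one is meant.

How it is judged:
On the way, in this order (a step that is already met when the one before it is completed fails the run):
1. the collar is round the first corner, on the second leg (x of collar in the frame of rail above 0.03 m), for 0.05 s.
2. the sleeve is pushed home (value of joint sleeve above 0.0095 m), for 0.2 s.
At the end, for the whole second after the job is handed in: the sleeve is at least 9.5 of its 12 mm home, the collar hangs released and at rest on the third leg at the sleeve, at least 130 mm in plan from the first corner and at least 75 mm beyond it along the first leg's direction, within 0.5 rad of upright (value of joint sleeve above 0.0095 m and horizontal distance between collar and rail above 0.13 m and y of collar in the frame of rail above 0.075 m and contact force between the fingers and collar below 0.1 N and linear speed of collar below 0.03 m/s and angle between collar's own z axis and vertical below 0.5 rad); the robot touches nothing.
It fails at once if the collar is forced against the wire, a post or the sleeve with more than 25 N (contact force between collar and rail above 25 N).
It fails at once if the fingers push on the rail or the sleeve with more than 3 N (contact force between the fingers and rail above 3 N).
It fails at once if the pot, mister, jar or scoop is moved by more than 15 mm (distance of any of pot, mister, jar, scoop from where it was at the start of the episode above 0.015 m).
It also fails if it takes over 72 s, if anything falls off the work surface, if the arm or the gripper's body presses on something with over 40 N, if the wrist force passes 120 N, or if a joint passes its speed limit or range.

## Working session

There is one attempt and no reset: what is moved stays moved. The work goes in short steps, Python scripts to look and compute and a tool call to move; the robot and the scene stay as the last step left them, time stands still between calls to the robot, and variables do not carry over. Pictures are saved under pics/ and viewed, at most 13 in all, crops included, and the job is handed in when it is done.

Besides the shell and the picture viewer there is one more tool, called after "Call:" as name(argument=value, ...) on one line, values as JSON. send_rows: Moves the arm, as the interface text tells. Its arguments: {"type":"object","properties":{"rows":{"type":"string"},"grip_force":{"type":"number"}},"required":["rows"]}

```bash
mkdir -p pics; cat > h.py <<'E'
import numpy as np, cv2
from plant import ctrl
from scipy.spatial.transform import Rotation as R
def w(pic,p):
    E=np.array(pic["extrinsics"]); return E[:3,:3].T@(np.array(p)-E[:3,3])
def px(pic,P):
    E=np.array(pic["extrinsics"]); c=E[:3,:3]@np.array(P)+E[:3,3]
    return np.array([pic["fx"]*c[0]/c[2]+pic["cx"],pic["fy"]*c[1]/c[2]+pic["cy"]])
def ray(pic,u,v):
    E=np.array(pic["extrinsics"]); d=E[:3,:3].T@np.array([(u-pic["cx"])/pic["fx"],(v-pic["cy"])/pic["fy"],1.])
    return -E[:3,:3].T@E[:3,3], d/np.linalg.norm(d)
def atz(pic,u,v,z):
    o,d=ray(pic,u,v); return o+d*(z-o[2])/d[2]
def tri(*a):
    A=0;b=0
    for pic,u,v in a:
        o,d=ray(pic,u,v);M=np.eye(3)-np.outer(d,d);A=A+M;b=b+M@o
    return np.linalg.solve(A,b)
def save(pic,n): cv2.imwrite(f"pics/{n}.png",pic["color"][:,:,::-1])
E
python3 - <<'E'
from h import *
np.set_printoptions(precision=3,suppress=True)
s=ctrl.get_state();print(s["time"],s["eef_pos"],s["tcp_rot"],s["opening"])
ims=[]
for n in("top","side"):
    p=ctrl.read_camera(n);ims.append(p["color"]);np.save(n,p,allow_pickle=True)
    for t in("collar","tab","sleeve","rail","corner1","start_post","pot","mister","jar"):
        for r in ctrl.look_for(p,t)[:4]:
            P=w(p,r["position"]);print(n,t,round(r["p"],2),P,px(p,P).round())
    save(p,n)
wp=ctrl.read_camera("wrist");ims.append(wp["color"])
im=np.vstack([np.hstack(ims[:2])]);cv2.imwrite("pics/a.png",cv2.resize(im[:,:,::-1],(800,300)))
E
```

```text
0.0 [0.291 0.609 0.252] [ 0.221  0.975 -0.001 -0.   ] 0.9984566894204723
top collar 0.61 [ 0.408 -0.078  0.006] [269. 240.]
top tab 0.72 [ 0.412 -0.084  0.01 ] [270. 239.]
top tab 0.18 [0.556 0.075 0.113] [221. 195.]
top sleeve 0.65 [0.572 0.181 0.119] [187. 190.]
top sleeve 0.43 [ 0.486 -0.494  0.017] [390. 215.]
top rail 0.68 [0.548 0.077 0.113] [220. 197.]
top corner1 0.89 [0.556 0.077 0.11 ] [220. 195.]
top start_post 0.72 [0.553 0.075 0.109] [221. 196.]
top pot 0.89 [0.493 0.408 0.114] [115. 217.]
top mister 0.69 [ 0.735 -0.237  0.096] [316. 139.]
top mister 0.45 [ 0.476 -0.36   0.102] [357. 218.]
top jar 0.91 [ 0.475 -0.359  0.106] [357. 218.]
side collar 0.28 [ 0.545 -0.053  0.035] [248. 224.]
side tab 0.57 [ 0.52  -0.029  0.123] [239. 200.]
side sleeve 0.41 [0.563 0.175 0.114] [247. 165.]
side rail 0.97 [ 0.547 -0.051  0.041] [249. 222.]
side corner1 0.58 [ 0.542 -0.054  0.034] [247. 224.]
side start_post 0.79 [ 0.548 -0.053  0.041] [249. 223.]
side pot 0.56 [0.49  0.381 0.099] [225. 139.]
side mister 0.72 [ 0.738 -0.27   0.086] [319. 258.]
side mister 0.7 [ 0.548 -0.052  0.039] [249. 223.]
side mister 0.43 [ 0.519 -0.028  0.126] [239. 200.]
side jar 0.93 [ 0.476 -0.391  0.08 ] [233. 302.]
```

```bash
python3 - <<'E'
import cv2,numpy as np
t=cv2.imread("pics/top.png")[120:290,130:330];s=cv2.imread("pics/side.png")[110:270,180:330]
a=cv2.resize(t,None,fx=2.25,fy=2.25*1,interpolation=2);b=cv2.resize(s,(340,363),interpolation=2)
a=cv2.resize(t,(800,680))[:600]
cv2.imwrite("pics/t1.png",cv2.resize(t,(700,595),interpolation=2));cv2.imwrite("pics/s1.png",cv2.resize(s,(560,597),interpolation=2))
E
```

```text
(no output)
```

View pics/a.png

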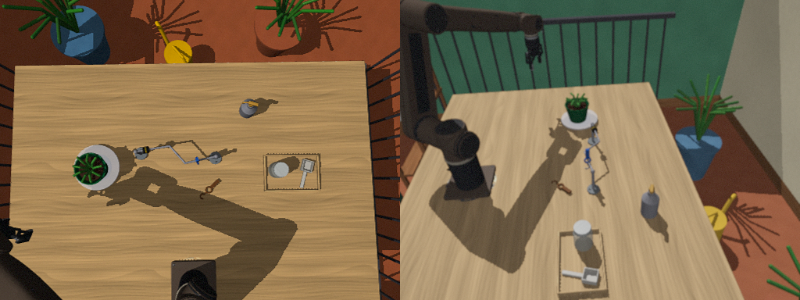

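View pics/t1.png

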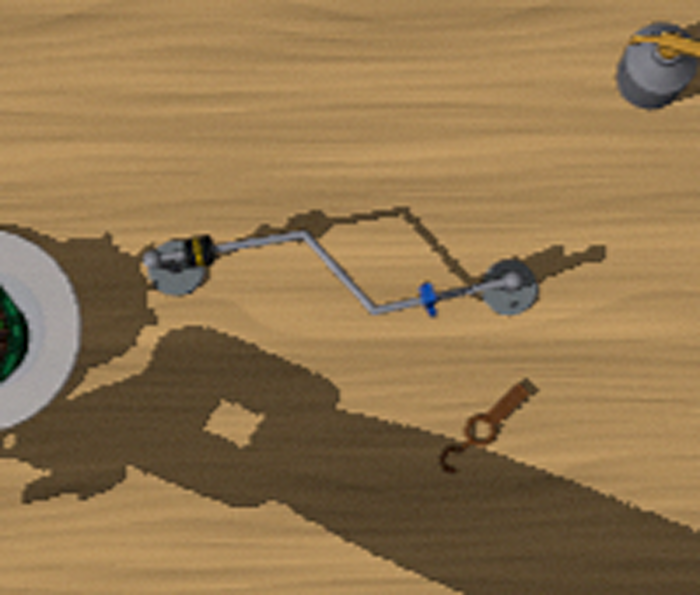

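View pics/s1.png

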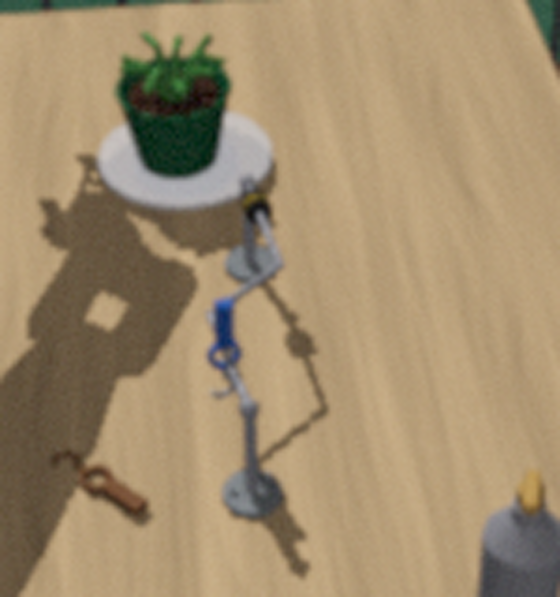

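The pictures show the blue collar on the first leg at top px (252,205) and side px (239,200). The start ball is at (276,201), corner 1 at (237,209), corner 2 at (217,187) and the end ball at (173,193). The only lookalike is the loose brown collar on the table at top px (269,240), which the description rules out, so the blue one at (252,205) is the one I want.

```bash
python3 - <<'E'
from h import *
np.set_printoptions(precision=4,suppress=True)
t=np.load("top.npy",allow_pickle=True).item();s=np.load("side.npy",allow_pickle=True).item()
T=dict(start=(276.3,200.9),c1=(236.9,208.9),c2=(216.6,187.1),end=(172.9,193.4))
P={k:atz(t,*v,.11) for k,v in T.items()};print(P)
sc=lambda x,y:(180+x*150/560,110+y*160/597)
S=dict(start=sc(249,405),c2=sc(280,263),end=sc(249,186))
for k in S: print(k,tri((t,*T[k]),(s,*S[k])))
for a,b in(("start","c1"),("c1","c2"),("c2","end")):
    d=P[b]-P[a];print(a,b,np.linalg.norm(d),np.degrees(np.arctan2(d[1],d[0])))
# blue centroid
for p in(t,s):
    h=cv2.cvtColor(p["color"],cv2.COLOR_RGB2HSV);m=(h[...,0]>105)&(h[...,0]<125)&(h[...,1]>150)
    m[:100]=0;m[300:]=0;m[:,350:]=0;v,u=np.nonzero(m);print(len(u),u.min(),u.max(),v.min(),v.max(),u.mean(),v.mean())
s0=ctrl.get_state();print(R.from_quat(s0["tcp_rot"]).as_matrix())
wp=ctrl.read_camera("wrist");E=np.array(wp["extrinsics"]);print("cam pos",-E[:3,:3].T@E[:3,3],"axes\n",E[:3,:3],wp["fx"],ctrl.nose_length)
Rt=R.from_quat(s0["tcp_rot"]).as_matrix();print("cam in tool",Rt.T@(-E[:3,:3].T@E[:3,3]-s0["eef_pos"]),E[:3,:3]@Rt)
E
```

```text
{'start': array([ 0.5339, -0.1026,  0.11  ]), 'c1': array([0.5106, 0.0234, 0.11  ]), 'c2': array([0.5815, 0.0874, 0.11  ]), 'end': array([0.5637, 0.2268, 0.11  ])}
start [ 0.5362 -0.1026  0.1089]
c2 [0.5826 0.0875 0.1085]
end [0.5651 0.2295 0.0979]
start c1 0.12811358475573698 100.4912824596688
c1 c2 0.09548180157705763 42.10000520342041
c2 end 0.14060415724750794 97.27749443446056
60 0 254 112 299 110.35 238.9
46 22 241 103 239 162.54347826086956 189.1304347826087
[[-0.9023  0.4312  0.    ]
 [ 0.4312  0.9023 -0.    ]
 [-0.     -0.     -1.    ]]
cam pos [0.2199 0.6434 0.375 ] axes
 [[ 0.4318  0.902  -0.0001]
 [ 0.8577 -0.4106  0.3095]
 [ 0.2791 -0.1337 -0.9509]] 301.393011720507 0.022
cam in tool [ 0.079   0.0004 -0.1216] [[-0.0007  1.      0.0001]
 [-0.9509 -0.0007 -0.3095]
 [-0.3095 -0.0003  0.9509]]
```

Units first: shifts go in shares of 600 mm and turns go in shares of 90 degrees. So -320 mm is -0.5333, -315 mm is -0.525, -36 degrees is -0.4.

Call:
send_rows(rows="0 0 -0.0667 -0.0667 -0.0667 0 1;0 0 -0.1333 -0.1333 -0.1333 0 1;0 0 -0.2 -0.2 -0.2 0 1;0 0 -0.2667 -0.2667 -0.2667 0 1;0 0 -0.3333 -0.3333 -0.3333 0 1;0 0 -0.4 -0.4 -0.4 0 1;0 0 -0.4 -0.4667 -0.4667 0 1;0 0 -0.4 -0.5333 -0.525 0 1")

```text
time: 2.1
eef_pos: [0.4442, 0.1851, 0.2537]
tcp_rot: [-0.091, 0.996, 0.0, 0.001]
contact_force: [0.2, -0.6, -0.1]
opening: 1.001
finger_force: 0.0
```

```bash
cat >> h.py <<'E'
def to(x,y,z,yaw):
    "tool-frame shift (mm) and z turn (deg) to reach world TCP x,y,z with tool y heading yaw"
    s=ctrl.get_state();Rt=R.from_quat(s["tcp_rot"]).as_matrix()
    now=np.degrees(np.arctan2(Rt[1,1],Rt[0,1]))
    print("shift",(Rt.T@(np.array([x,y,z])-s["eef_pos"])*1e3).round(1),"turn",round(-(yaw-now),1),"now",s["eef_pos"].round(4),round(now,1),"tilt",Rt[:,2].round(3),"F",np.round(s["contact_force"],1),"t",s["time"])
E
python3 -c "
from h import *
to(.522,-.025,.25,100.5)"
```

```text
shift [ -38.4 -220.7    3.8] turn -0.0 now [0.4442 0.1851 0.2537] 100.5 tilt [ 0.001  0.    -1.   ] F [ 0.2 -0.6 -0.1] t 2.1
```

Scaled: -221 mm is -0.3683, -205 mm is -0.3417.

Call:
send_rows(rows="0 0 0 -0.0167 -0.0917 0 1;0 0 0 -0.0333 -0.1833 0 1;0 0 0 -0.05 -0.275 0.0067 1;0 0 0 -0.0633 -0.3417 0.0067 1;0 0 0 -0.0633 -0.3683 0.0067 1;0 0 0 -0.0633 -0.3683 0.0067 1")

```text
time: 2.85
eef_pos: [0.5213, -0.0239, 0.2493]
tcp_rot: [-0.09, 0.996, 0.0, -0.0]
contact_force: [0.5, 0.7, 0.6]
opening: 0.997
finger_force: 0.0
```

```bash
python3 - <<'E'
from h import *
np.set_printoptions(precision=4,suppress=True)
p=ctrl.read_camera("wrist");np.save("w1",p,allow_pickle=True);save(p,"w1")
for t in("tab","collar","corner1"):
    for r in ctrl.look_for(p,t)[:3]:
        P=w(p,r["position"]);print(t,round(r["p"],2),P,px(p,P).round())
to(.522,-.025,.25,100.5)
E
```

```text
tab 0.76 [ 0.5167 -0.0242  0.1598] [252. 200.]
tab 0.6 [ 0.4091 -0.0784  0.0108] [221.  55.]
collar 0.95 [ 0.5137 -0.0266  0.1564] [250. 195.]
collar 0.95 [ 0.409  -0.0837  0.0085] [216.  55.]
corner1 0.67 [0.5537 0.1227 0.111 ] [396. 245.]
shift [-0.5 -2.9 -0.6] turn 0.1 now [ 0.521  -0.0222  0.2494] 100.6 tilt [-0.  0. -1.] F [0.6 0.1 0. ] t 3.05
```

View pics/w1.png

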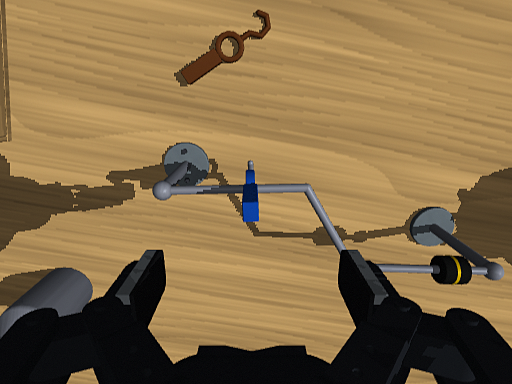

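Close view: the blue tab's top face is centred at about (251,210) on the wire. The start ball is at (163,190), corner 1 at (308,188), the sleeve at (452,269) and the end ball at (496,271). The brown lookalike lies at (228,47), well clear.

```bash
python3 - <<'E'
from h import *
np.set_printoptions(precision=4,suppress=True)
t=np.load("top.npy",allow_pickle=True).item();s=np.load("side.npy",allow_pickle=True).item();q=np.load("w1.npy",allow_pickle=True).item()
def blue(p,box):
    h=cv2.cvtColor(p["color"],cv2.COLOR_RGB2HSV);m=(h[...,0]>100)&(h[...,0]<130)&(h[...,1]>120)
    u0,u1,v0,v1=box;M=np.zeros_like(m);M[v0:v1,u0:u1]=m[v0:v1,u0:u1];v,u=np.nonzero(M);return M,u,v
M,u,v=blue(q,(230,275,150,235))
for r in range(v.min(),v.max()+1):
    k=v==r
    if k.any() and r%4==0: print(r,u[k].min(),u[k].max(),q["color"][r,u[k]].mean(0).round())
for n,p,b in(("top",t,(240,262,190,220)),("side",s,(230,250,180,215))):
    M,u,v=blue(p,b);print(n,u.min(),u.max(),v.min(),v.max(),u[v==v.min()].mean(),u[v==v.max()].mean())
k=atz(q,251.2,210,.164);print("tab@.164",k)
print("tri tab side top",tri((q,251.2,210),(s,239.9,191)))
for n,a,tz in(("start",(163,190),(276.3,200.9)),("c1",(308,188),(236.9,208.9)),("end",(496,271),(172.9,193.4))): print(n,atz(q,*a,.11),tri((q,*a),(t,*tz)))
E
```

```text
164 248 248 [19. 27. 37.]
172 246 253 [  5.  36. 100.]
176 246 254 [ 10.  50. 131.]
180 246 254 [  8.  56. 154.]
184 245 256 [ 4. 21. 62.]
188 243 257 [ 9. 28. 67.]
192 243 257 [ 5. 25. 66.]
196 243 257 [ 3. 23. 66.]
200 242 257 [ 6. 24. 62.]
204 242 257 [ 12.  62. 162.]
208 242 257 [ 11.  61. 156.]
212 243 258 [ 13.  64. 161.]
216 243 258 [ 12.  62. 160.]
220 243 258 [  5.  59. 166.]
top 250 254 201 209 251.5 253.0
side 238 242 191 202 239.5 240.0
tab@.164 [ 0.5229 -0.0238  0.164 ]
tri tab side top [ 0.5244 -0.0236  0.1593]
start [ 0.5387 -0.1023  0.11  ] [ 0.5341 -0.1009  0.1205]
c1 [0.5133 0.0267 0.11  ] [0.5097 0.0228 0.1244]
end [0.5638 0.2311 0.11  ] [0.5625 0.2262 0.1144]
```

Scaled: 80 mm is 0.1333, 60 mm is 0.1.

Call:
send_rows(rows="0 0 0 -0.0033 -0.005 0.05 0;0 0 0 -0.0033 -0.005 0.1 0;0 0 0 -0.0033 -0.005 0.1333 0;0 0 0 -0.0033 -0.005 0.1333 0")

```text
time: 3.55
eef_pos: [0.5225, -0.0248, 0.1675]
tcp_rot: [-0.092, 0.996, 0.001, -0.002]
contact_force: [-0.0, -0.9, 0.6]
opening: 0.5
finger_force: 0.0
```

```bash
python3 - <<'E'
from h import *
np.set_printoptions(precision=4,suppress=True)
p=ctrl.read_camera("wrist");np.save("w2",p,allow_pickle=True);save(p,"w2")
to(.5235,-.0245,.153,101)
for x in(1,): print(px(p,[.5235,-.0245,.164]),[px(p,ctrl.get_state()["eef_pos"]+np.array([0,0,-.003]))])
E
```

```text
shift [-0.2  0.6 16.1] turn -0.5 now [ 0.5235 -0.0252  0.1691] 100.5 tilt [-0.001  0.    -1.   ] F [ 0.8 -1.  -0.2] t 3.6
[251.705  271.2208] [array([250.3287, 273.3769])]
```

View pics/w2.png

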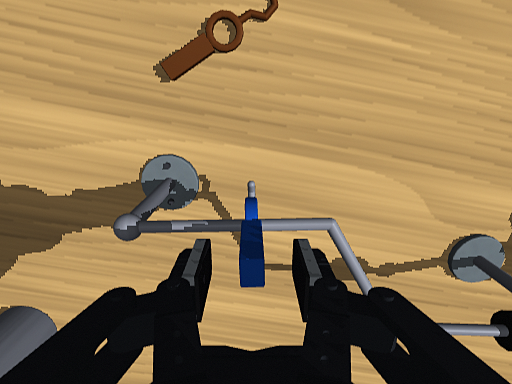

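The tab sits midway between the pads at about (252,272), matching the predicted (252,271), so the tab height checks out from two wrist positions. Next I descend and grip.

Scaled: 16 mm is 0.0267, 10 mm is 0.0167.

Call:
send_rows(rows="0 0 0 0 0.0017 0.0167 0;0 0 0 0 0.0017 0.0267 0;0 0 0 0 0.0017 0.0267 -0.3;0 0 0 0 0.0017 0.0267 -1;0 0 0 0 0.0017 0.0267 -1;0 0 0 0 0.0017 0.0267 -1;0 0 0 0 0.0017 0.0267 -1", grip_force=40)

```text
time: 4.47
eef_pos: [0.524, -0.0253, 0.1537]
tcp_rot: [-0.091, 0.996, -0.0, 0.0]
contact_force: [-0.7, 0.5, 1.1]
opening: 0.133
finger_force: 42.9
```

Scaled: -6 mm is -0.01, -4 mm is -0.0067.

Call:
send_rows(rows="0 0 0 0 0 -0.0033 -1;0 0 0 0 0 -0.0067 -1;0 0 0 0 0 -0.01 -1;0 0 0 0 0 -0.01 -1;0 0 0 0 0 -0.01 -1")

```text
time: 5.1
eef_pos: [0.5237, -0.0252, 0.1593]
tcp_rot: [-0.091, 0.996, 0.0, -0.0]
contact_force: [0.0, 0.1, -0.9]
opening: 0.134
finger_force: 42.9
```

```bash
python3 - <<'E'
from h import *
to(.5235,-.0245,.159,101)
c1=np.array([.512,.025]);
p=ctrl.read_camera("wrist");save(p,"w3");np.save("w3",p,allow_pickle=True)
cv2.imwrite("pics/w3c.png",cv2.resize(p["color"][150:350,90:430,::-1],(782,460),interpolation=2))
E
```

```text
shift [0.1 0.7 0.3] turn -0.5 now [ 0.5237 -0.0252  0.1593] 100.5 tilt [-0.  0. -1.] F [ 0.   0.1 -0.9] t 5.1
```

View pics/w3c.png

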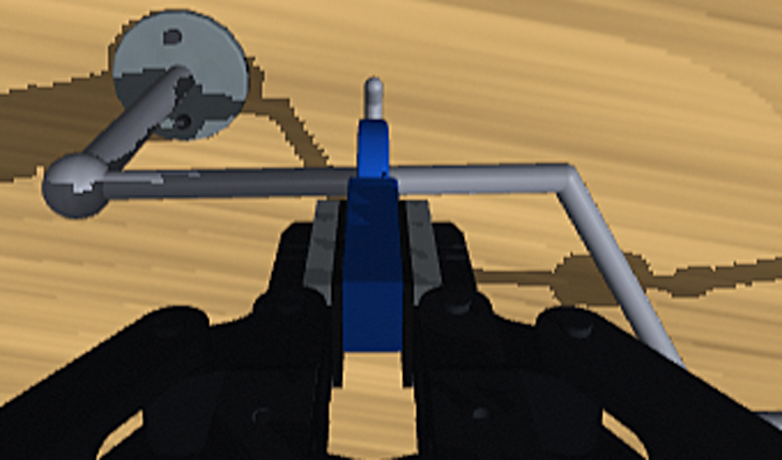

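```bash
python3 - <<'E'
from h import *
np.set_printoptions(precision=4,suppress=True)
p=np.load("w3.npy",allow_pickle=True).item();q=np.load("w2.npy",allow_pickle=True).item()
a=atz(p,123.9,230.9,.11);b=atz(p,337,227.4,.11);print(a,b,b-a)
print("w2",atz(q,128,227,.11),atz(q,333,224,.11))
t=np.array([.5237,-.0252,.11]);d=(b-a)/np.linalg.norm(b-a);print("lateral mm",np.cross(d,t-a)[2]*1e3,"to corner mm",(b-t)@d*1e3,np.degrees(np.arctan2(d[1],d[0])))
# third leg from w1 fit: dark leg pixels
w1=np.load("w1.npy",allow_pickle=True).item()
for uv in((385,268.5),(430,269.5),(496,271),(308,188),(340,248)): print(uv,atz(w1,*uv,.11))
E
```

```text
[ 0.5395 -0.1029  0.11  ] [0.5133 0.0267 0.11  ] [-0.0263  0.1297  0.    ]
w2 [ 0.5393 -0.103   0.11  ] [0.5131 0.0272 0.11  ]
lateral mm 0.07448306729706047 to corner mm 52.96342243875301 101.44554577763039
(385, 268.5) [0.5809 0.1215 0.11  ]
(430, 269.5) [0.574  0.1659 0.11  ]
(496, 271) [0.5638 0.2311 0.11  ]
(308, 188) [0.5133 0.0267 0.11  ]
(340, 248) [0.5669 0.0715 0.11  ]
```

The collar is held free of the wire: it lifts 0.9 N, its own weight, with a lateral offset of about 0. In the close crop the start ball is at (78,186) and corner 1 at (568,178). Now I plan the first corner.

```bash
cat >> h.py <<'E'
def plan(W):
    s=ctrl.get_state();Rt=R.from_quat(s["tcp_rot"]).as_matrix();now=np.degrees(np.arctan2(Rt[1,1],Rt[0,1]))
    print("now",s["eef_pos"].round(4),round(now,1),"F",np.round(s["contact_force"],1),"T",np.round(s["wrist_torque"],2),"t",round(s["time"],2))
    for x,y,z,yaw in W:
        d=Rt.T@(np.array([x,y,z])-s["eef_pos"])*1e3;print("0 0 %.0f %.1f %.1f %.1f -1;"%(-(yaw-now),*d))
def along(p,head,s): return np.array(p)+s*np.array([np.cos(np.radians(head)),np.sin(np.radians(head))])
C1=(.5132,.0267);C2=(.584,.0908);H1,H2,H3=101.4,42.2,98.2
def pt(s): # s mm past corner1
    s/=1e3
    return along(C1,H1,s) if s<0 else along(C1,H2,s) if s<.096 else along(C2,H3,s-.096)
def yaw(s):
    return float(np.interp(s,[-14,14,82,110],[H1,H2,H2,H3]))
E
python3 - <<'E'
from h import *
plan([(*pt(s),.159,yaw(s)) for s in(-46,-39,-32,-26,-20,-14,-14)])
E
```

```text
now [ 0.5237 -0.0252  0.1592] 100.5 F [ 1.   0.1 -0.8] T [ 0.01  0.02 -0.  ] t 5.15
0 0 -1 0.1 6.9 0.2 -1;
0 0 -1 0.2 13.9 0.2 -1;
0 0 -1 0.3 20.9 0.2 -1;
0 0 -1 0.4 26.9 0.2 -1;
0 0 -1 0.5 32.9 0.2 -1;
0 0 -1 0.6 38.9 0.2 -1;
0 0 -1 0.6 38.9 0.2 -1;
```

Scaled: 39 mm is 0.065, 33 mm is 0.055, -1 degrees is -0.0111.

Call:
send_rows(rows="0 0 -0.0111 0 0.0117 0 -1;0 0 -0.0111 0 0.0233 0 -1;0 0 -0.0111 0 0.035 0 -1;0 0 -0.0111 0 0.045 0 -1;0 0 -0.0111 0 0.055 0 -1;0 0 -0.0111 0.0008 0.065 0 -1;0 0 -0.0111 0.0008 0.065 0 -1")

```text
time: 6.02
eef_pos: [0.516, 0.0135, 0.1593]
tcp_rot: [-0.1, 0.995, 0.0, -0.0]
contact_force: [0.0, 0.0, -1.0]
opening: 0.129
finger_force: 42.8
```

```bash
python3 - <<'E'
from h import *
plan([(*pt(s),.159,yaw(s)) for s in(-10,-6,-3,0,3,6,10,14)])
p=ctrl.read_camera("wrist");save(p,"w4");np.save("w4",p,allow_pickle=True)
E
```

```text
now [0.516  0.0135 0.1593] 101.5 F [ 0.  0. -1.] T [-0.03  0.   -0.01] t 6.03
0 0 9 0.1 3.5 0.3 -1;
0 0 17 0.1 7.5 0.3 -1;
0 0 23 0.1 10.5 0.3 -1;
0 0 30 0.1 13.5 0.3 -1;
0 0 36 -2.5 15.0 0.3 -1;
0 0 42 -5.0 16.6 0.3 -1;
0 0 51 -8.5 18.6 0.3 -1;
0 0 59 -11.9 20.7 0.3 -1;
```

View pics/w4.png

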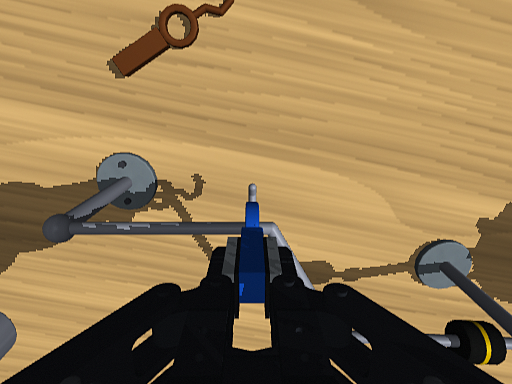

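The corner shows just ahead of the collar at (271,227), with no side force. I'll take the first half of the turn and then check the forces.

Scaled: 13 mm is 0.0217, 10.5 mm is 0.0175, 30 degrees is 0.3333.

Call:
send_rows(rows="0 0 0.0889 0 0.0067 0 -1;0 0 0.1778 0 0.0125 0 -1;0 0 0.2556 0 0.0175 0 -1;0 0 0.3333 0 0.0217 0 -1;0 0 0.3333 0 0.0217 0 -1")

```text
time: 6.7
eef_pos: [0.5136, 0.0257, 0.1593]
tcp_rot: [0.16, 0.987, -0.0, 0.0]
contact_force: [-0.1, 0.4, -1.5]
opening: 0.133
finger_force: 42.7
```

```bash
python3 - <<'E'
from h import *
p=np.load("w4.npy",allow_pickle=True).item();print(px(p,[*C1,.11]),px(p,[*C2,.11]),atz(p,271,227,.11),atz(p,445,340.5,.11))
plan([(*pt(s),.159,yaw(s)) for s in(3,6,10,14,19,24,30,36)])
E
```

```text
[273.34093559 228.45443539] [339.95643321 335.08547556] [0.51252734 0.02506257 0.11      ] [0.57379279 0.16518952 0.11      ]
now [0.5136 0.0257 0.1593] 71.5 F [-0.1  0.4 -1.5] T [-0.04  0.03  0.01] t 6.7
0 0 6 -0.8 3.4 0.3 -1;
0 0 12 -2.2 6.0 0.3 -1;
0 0 21 -4.2 9.5 0.3 -1;
0 0 29 -6.2 13.0 0.3 -1;
0 0 29 -8.6 17.4 0.3 -1;
0 0 29 -11.1 21.7 0.3 -1;
0 0 29 -14.0 27.0 0.3 -1;
0 0 29 -16.9 32.2 0.3 -1;
```

Scaled: 20 mm is 0.0333, 9.5 mm is 0.0158, 29 degrees is 0.3222.

Call:
send_rows(rows="0 0 0.0667 -0.0017 0.0058 0 -1;0 0 0.1333 -0.0033 0.01 0 -1;0 0 0.2333 -0.0067 0.0158 0 -1;0 0 0.3222 -0.01 0.0217 0 -1;0 0 0.3222 -0.0142 0.0292 0 -1;0 0 0.3222 -0.0167 0.0333 0 -1;0 0 0.3222 -0.0167 0.0333 0 -1")

```text
time: 7.58
eef_pos: [0.5295, 0.0416, 0.1593]
tcp_rot: [0.402, 0.916, -0.0, -0.0]
contact_force: [-0.4, -0.1, -0.4]
opening: 0.131
finger_force: 42.7
```

```bash
python3 - <<'E'
from h import *
plan([(*pt(s),.159,yaw(s)) for s in(28,34,40,46,53,60,67,74)])
p=ctrl.read_camera("wrist");save(p,"w5");np.save("w5",p,allow_pickle=True);print(px(p,[*C1,.11]),px(p,[*C2,.11]))
E
```

```text
now [0.5295 0.0416 0.1593] 42.6 F [-0.4 -0.1 -0.4] T [-0.01 -0.02 -0.01] t 7.58
0 0 0 -0.1 5.9 0.3 -1;
0 0 0 -0.2 11.9 0.3 -1;
0 0 0 -0.2 17.9 0.3 -1;
0 0 0 -0.2 23.9 0.3 -1;
0 0 0 -0.3 30.9 0.3 -1;
0 0 0 -0.3 37.9 0.3 -1;
0 0 0 -0.4 44.9 0.3 -1;
0 0 0 -0.4 51.9 0.3 -1;
[215.07990667 228.98583557] [368.87581964 229.88331371]
```

View pics/w5.png

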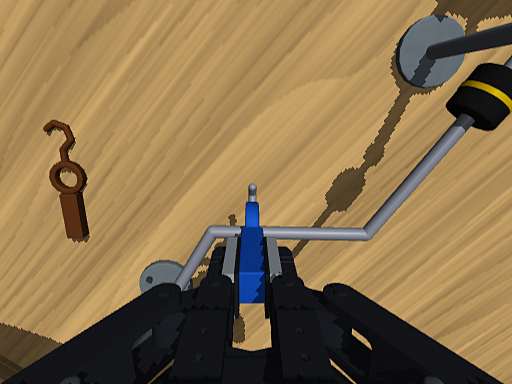

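The collar is round the first corner: corner 1 is at (212,231), corner 2 at (367,235), and the third leg runs to (463,122) at the sleeve. I'll refine corner 2 and leg 3 from these pixels.

```bash
python3 - <<'E'
from h import *
np.set_printoptions(precision=4,suppress=True)
p=np.load("w5.npy",allow_pickle=True).item()
a,b,c=[atz(p,*q,.11) for q in((212,231.5),(367,235),(463,122))]
for d in(b-a,c-b): print(np.linalg.norm(d),np.degrees(np.arctan2(d[1],d[0])))
print(a,b,c)
E
```

```text
0.09676500735490685 41.101998508879156
0.08232576278978229 99.39408249218688
[0.5129 0.0241 0.11  ] [0.5858 0.0877 0.11  ] [0.5724 0.1689 0.11  ]
```

```bash
cat >> h.py <<'E'
C1=(.513,.0255);C2=(.585,.0893);H1,H2,H3=101,41.5,98.8
E
python3 - <<'E'
from h import *
plan([(*pt(s),.159,yaw(s)) for s in(30,38,46,54,62,70,78,82)])
E
```

```text
now [0.5294 0.0416 0.1593] 42.5 F [ 1.  -0.4 -0.7] T [ 0.   -0.04  0.02] t 7.62
0 0 1 -1.3 7.0 0.3 -1;
0 0 1 -1.5 15.0 0.3 -1;
0 0 1 -1.6 23.0 0.3 -1;
0 0 1 -1.7 31.0 0.3 -1;
0 0 1 -1.9 39.0 0.3 -1;
0 0 1 -2.0 47.0 0.3 -1;
0 0 1 -2.2 55.0 0.3 -1;
0 0 1 -2.3 59.0 0.3 -1;
```

Scaled: 58 mm is 0.0967, -1.5 mm is -0.0025, 1 degrees is 0.0111.

Call:
send_rows(rows="0 0 0.0111 -0.0017 0.0117 0 -1;0 0 0.0111 -0.0025 0.025 0 -1;0 0 0.0111 -0.0025 0.0383 0 -1;0 0 0.0111 -0.0025 0.0517 0 -1;0 0 0.0111 -0.0033 0.065 0 -1;0 0 0.0111 -0.0033 0.0783 0 -1;0 0 0.0111 -0.0033 0.09 0 -1;0 0 0.0111 -0.0033 0.0967 0 -1")

```text
time: 8.62
eef_pos: [0.5739, 0.0796, 0.1593]
tcp_rot: [0.411, 0.912, -0.0, -0.0]
contact_force: [0.2, -0.9, -0.7]
opening: 0.128
finger_force: 42.8
```

```bash
python3 - <<'E'
from h import *
plan([(*pt(s),.159,yaw(s)) for s in(86,89,92,95,98,101,105,110)])
p=ctrl.read_camera("wrist");np.save("w6",p,allow_pickle=True);save(p,"w6");print(px(p,[*C2,.11]),px(p,[*along(C2,H3,.085),.11]))
E
```

```text
now [0.5739 0.0796 0.1593] 41.5 F [ 0.2 -0.9 -0.7] T [0.03 0.   0.  ] t 8.62
0 0 -8 -0.2 4.6 0.3 -1;
0 0 -14 -0.2 7.6 0.3 -1;
0 0 -20 -0.2 10.6 0.3 -1;
0 0 -27 -0.2 13.6 0.3 -1;
0 0 -33 1.6 15.9 0.3 -1;
0 0 -39 4.1 17.5 0.3 -1;
0 0 -47 7.5 19.6 0.3 -1;
0 0 -57 11.7 22.3 0.3 -1;
[274.56140405 229.18602338] [361.44384479 109.625186  ]
```

View pics/w6.png

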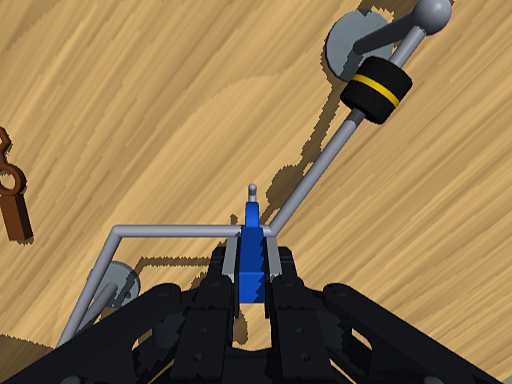

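Corner 2 shows at about (272,232) against the predicted (275,229), and the sleeve's near face at about (358,116). I'll take the first half of this turn.

Scaled: 13.5 mm is 0.0225, 11 mm is 0.0183, -28 degrees is -0.3111.

Call:
send_rows(rows="0 0 -0.0889 -0.0008 0.0075 0 -1;0 0 -0.1667 -0.0008 0.0133 0 -1;0 0 -0.2444 -0.0008 0.0183 0 -1;0 0 -0.3111 -0.0008 0.0225 0 -1;0 0 -0.3111 -0.0008 0.0225 0 -1")

```text
time: 9.3
eef_pos: [0.584, 0.0878, 0.1593]
tcp_rot: [0.179, 0.984, -0.0, -0.0]
contact_force: [-1.1, -0.6, -1.4]
opening: 0.134
finger_force: 42.8
```

```bash
python3 - <<'E'
from h import *
p=np.load("w6.npy",allow_pickle=True).item();a,b=atz(p,272,232,.11),atz(p,358,116,.11);print(a,b,np.degrees(np.arctan2(*(b-a)[1::-1])),np.linalg.norm(b-a))
plan([(*pt(s),.159,yaw(s)) for s in(98,101,105,110,116,122,128,134)])
E
```

```text
[0.5851072  0.08683726 0.11      ] [0.57310187 0.16975935 0.11      ] 98.23795848588759 0.08378663265909822
now [0.584  0.0878 0.1593] 69.4 F [-1.1 -0.6 -1.4] T [-0.01 -0.01  0.  ] t 9.3
0 0 -5 0.6 3.5 0.3 -1;
0 0 -11 2.0 6.1 0.3 -1;
0 0 -19 4.0 9.6 0.3 -1;
0 0 -29 6.5 13.9 0.3 -1;
0 0 -29 9.4 19.2 0.3 -1;
0 0 -29 12.3 24.4 0.3 -1;
0 0 -29 15.3 29.6 0.3 -1;
0 0 -29 18.2 34.8 0.3 -1;
```

Scaled: 22 mm is 0.0367, 6.5 mm is 0.0108, -29 degrees is -0.3222.

Call:
send_rows(rows="0 0 -0.0667 0.0008 0.0058 0 -1;0 0 -0.1333 0.0033 0.01 0 -1;0 0 -0.2222 0.0067 0.0158 0 -1;0 0 -0.3222 0.0108 0.0233 0 -1;0 0 -0.3222 0.0158 0.0317 0 -1;0 0 -0.3222 0.0183 0.0367 0 -1;0 0 -0.3222 0.0183 0.0367 0 -1")

```text
time: 10.18
eef_pos: [0.5813, 0.1125, 0.1593]
tcp_rot: [-0.073, 0.997, -0.0, -0.0]
contact_force: [-0.1, 0.1, -1.4]
opening: 0.132
finger_force: 42.8
```

```bash
python3 - <<'E'
from h import *
plan([(*pt(s),.159,yaw(s)) for s in(126,132,138,144,150,156,162,167)])
p=ctrl.read_camera("wrist");np.save("w7",p,allow_pickle=True);save(p,"w7")
print(px(p,[*C2,.11]),px(p,[*along(C2,H3,.085),.11]),px(p,[*along(C2,H3,.14),.11]))
E
```

```text
now [0.5813 0.1125 0.1593] 98.4 F [-0.1  0.1 -1.4] T [-0.02 -0.02 -0.03] t 10.18
0 0 -0 -0.0 6.5 0.3 -1;
0 0 -0 0.0 12.5 0.3 -1;
0 0 -0 0.1 18.5 0.3 -1;
0 0 -0 0.1 24.5 0.3 -1;
0 0 -0 0.2 30.5 0.3 -1;
0 0 -0 0.2 36.5 0.3 -1;
0 0 -0 0.2 42.5 0.3 -1;
0 0 -0 0.3 47.5 0.3 -1;
[213.65956374 228.96456452] [350.746045   227.98130187] [439.61743669 227.34386542]
```

View pics/w7.png

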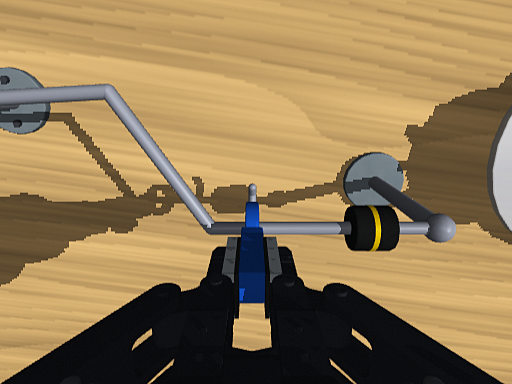

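The collar is round both corners. The third leg lies level along row 228, with the sleeve's near face at about (347,228) and the end ball at (440,228). I'll approach to about 6 mm short of the sleeve and then feel.

Scaled: 51 mm is 0.085, 48 mm is 0.08.

Call:
send_rows(rows="0 0 0 0 0.0117 0 -1;0 0 0 0 0.0233 0 -1;0 0 0 0 0.035 0 -1;0 0 0 0 0.0467 0 -1;0 0 0 0 0.0583 0 -1;0 0 0 0 0.07 0 -1;0 0 0 0 0.08 0 -1;0 0 0 0 0.085 0 -1")

```text
time: 11.22
eef_pos: [0.5738, 0.1632, 0.1593]
tcp_rot: [-0.074, 0.997, -0.0, -0.0]
contact_force: [-0.3, -0.3, -0.6]
opening: 0.131
finger_force: 42.8
```

Scaled: 10 mm is 0.0167, 9 mm is 0.015.

Call:
send_rows(rows="0 0 0 0 0.0025 0 -1;0 0 0 0 0.005 0 -1;0 0 0 0 0.0075 0 -1;0 0 0 0 0.01 0 -1;0 0 0 0 0.0125 0 -1;0 0 0 0 0.015 0 -1;0 0 0 0 0.0167 0 -1;0 0 0 0 0.0167 0 -1")

```text
time: 12.22
eef_pos: [0.5727, 0.1715, 0.1593]
tcp_rot: [-0.074, 0.997, -0.001, 0.0]
contact_force: [1.3, -4.7, -1.2]
opening: 0.133
finger_force: 42.8
```

```bash
python3 - <<'E'
from h import *
plan([(*pt(s),.159,yaw(s)) for s in(181,185,189)])
E
```

```text
now [0.5727 0.1715 0.1593] 98.5 F [ 1.3 -4.7 -1.2] T [-0.98 -0.11  0.  ] t 12.22
0 0 -0 0.4 1.9 0.3 -1;
0 0 -0 0.4 5.9 0.3 -1;
0 0 -0 0.4 9.9 0.3 -1;
```

In contact at about 5 N. I'll push on in small steps.

Scaled: 6 mm is 0.01, 5 mm is 0.0083.

Call:
send_rows(rows="0 0 0 0 0.0017 0 -1;0 0 0 0 0.0033 0 -1;0 0 0 0 0.005 0 -1;0 0 0 0 0.0067 0 -1;0 0 0 0 0.0083 0 -1;0 0 0 0 0.01 0 -1;0 0 0 0 0.01 0 -1")

```text
time: 13.1
eef_pos: [0.5717, 0.1777, 0.1593]
tcp_rot: [-0.074, 0.997, -0.001, 0.0]
contact_force: [0.6, -5.4, -1.5]
opening: 0.129
finger_force: 42.8
```

Call:
send_rows(rows="0 0 0 0 0.0017 0 -1;0 0 0 0 0.0033 0 -1;0 0 0 0 0.005 0 -1;0 0 0 0 0.005 0 -1")

```text
time: 13.6
eef_pos: [0.5714, 0.18, 0.1593]
tcp_rot: [-0.074, 0.997, -0.002, 0.0]
contact_force: [0.7, -6.4, 0.0]
opening: 0.131
finger_force: 42.8
```

Scaled: 1 mm is 0.0017, 0.5 mm is 0.0008.

Call:
send_rows(rows="0 0 0 0 0.0008 0 -1;0 0 0 0 0.0017 0 -1;0 0 0 0 0.0017 0 -1")

```text
time: 13.98
eef_pos: [0.5714, 0.1802, 0.1593]
tcp_rot: [-0.074, 0.997, -0.003, -0.0]
contact_force: [0.9, -9.3, -0.0]
opening: 0.131
finger_force: 42.7
```

Scaled: 1 mm is 0.0017, 0.5 mm is 0.0008.

Call:
send_rows(rows="0 0 0 0 0.0008 0 -1;0 0 0 0 0.0017 0 -1;0 0 0 0 0.0017 0 -1")

```text
time: 14.35
eef_pos: [0.5714, 0.1803, 0.1594]
tcp_rot: [-0.074, 0.997, -0.004, -0.0]
contact_force: [-0.1, -11.5, -0.2]
opening: 0.131
finger_force: 42.7
```

The hard stop is reached: y stays at 0.180 while the force rises to 11.5 N. I'll relax the push, lower the collar onto the wire and check before letting go.

Scaled: 5.5 mm is 0.0092, 5 mm is 0.0083.

Call:
send_rows(rows="0 0 0 0 -0.0017 0 -1;0 0 0 0 -0.0033 0 -1;0 0 0 0 -0.0067 0 -1;0 0 0 0 -0.0067 0.0033 -1;0 0 0 0 -0.0067 0.0067 -1;0 0 0 0 -0.0067 0.0083 -1;0 0 0 0 -0.0067 0.0092 -1;0 0 0 0 -0.0067 0.0092 -1")

```text
time: 15.35
eef_pos: [0.5721, 0.1798, 0.1576]
tcp_rot: [-0.074, 0.997, -0.0, 0.0]
contact_force: [-4.6, -4.0, 12.5]
opening: 0.133
finger_force: 44.7
```

```bash
python3 - <<'E'
from h import *
s=ctrl.get_state();print(s["eef_pos"],s["contact_force"],s["wrist_torque"],s["time"])
p=ctrl.read_camera("wrist");np.save("w8",p,allow_pickle=True);save(p,"w8")
print([px(p,[*along(C2,H3,d),.11]).round(1) for d in(.085,.097,.122,.14)])
E
```

```text
[0.57207581 0.17979409 0.15757633] [-4.59570631 -4.03933309 12.48234061] [-0.72831707  1.03661825  0.0465016 ] 15.35
[array([241.1, 228.2]), array([260.6, 228.1]), array([301.4, 227.9]), array([330.8, 227.8])]
```

View pics/w8.png

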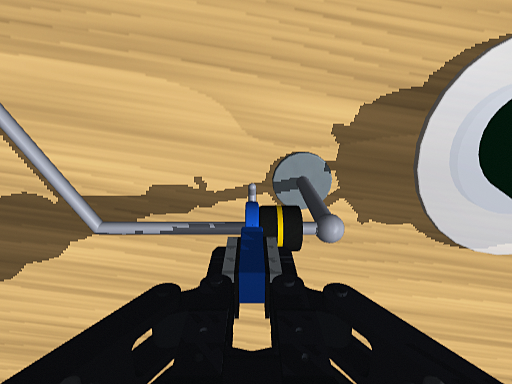

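The sleeve spans columns 260 to 302, exactly where the home position was predicted (260.6 to 301.4). The collar now bears on the wire at 12 N, so I'll ease that off before letting go.

Scaled: -4 mm is -0.0067, -1.5 mm is -0.0025.

Call:
send_rows(rows="0 0 0 0 0 -0.0025 -1;0 0 0 0 -0.0008 -0.005 -1;0 0 0 0 -0.0017 -0.0067 -1;0 0 0 0 -0.0017 -0.0067 -1")

```text
time: 15.9
eef_pos: [0.5717, 0.1794, 0.1582]
tcp_rot: [-0.074, 0.997, 0.001, 0.0]
contact_force: [-0.8, 0.4, 3.3]
opening: 0.129
finger_force: 43.4
```

Scaled: -1 mm is -0.0017.

Call:
send_rows(rows="0 0 0 0 0 -0.0017 -1;0 0 0 0 0 -0.0017 -1;0 0 0 0 0 -0.0017 -0.6;0 0 0 0 0 -0.0017 -0.4;0 0 0 0 0 -0.0017 -0.2;0 0 0 0 0 -0.0017 -0.2;0 0 0 0 0 -0.0017 -0.2", grip_force=20)

```text
time: 16.77
eef_pos: [0.5716, 0.1785, 0.1588]
tcp_rot: [-0.074, 0.997, -0.0, -0.0]
contact_force: [-0.3, -0.3, 0.4]
opening: 0.398
finger_force: 0.0
```

```bash
python3 - <<'E'
from h import *
s=ctrl.get_state();print(s["eef_pos"],s["contact_force"],s["finger_force"],s["time"])
p=ctrl.read_camera("wrist");np.save("w9",p,allow_pickle=True);save(p,"w9")
h=cv2.cvtColor(p["color"],cv2.COLOR_RGB2HSV);m=(h[...,0]>100)&(h[...,0]<130)&(h[...,1]>120);m[:,:200]=0;m[:,310:]=0
for r in range(196,320,8):
    u=np.nonzero(m[r])[0]
    if len(u): print(r,u.min(),u.max())
e=s["eef_pos"];print([px(p,[*pt(189)+0,z]).round(1) for z in(.119,.164)])
E
```

```text
[0.57157539 0.17852536 0.15881722] [-0.30996276 -0.3136675   0.39766881] 0.0 16.775
204 245 256
212 244 302
220 244 303
228 240 285
236 239 285
244 218 302
252 218 285
260 218 285
268 218 285
276 217 286
284 216 287
292 205 262
300 213 290
308 212 302
[array([256.2, 234.8]), array([257.7, 279.1])]
```

Scaled: -85 mm is -0.1417, -60 mm is -0.1.

Call:
send_rows(rows="0 0 0 0 0 -0.01 -0.2;0 0 0 0 0 -0.0233 -0.2;0 0 0 0 0 -0.04 -0.2;0 0 0 0 0 -0.0667 -0.2;0 0 0 0 0 -0.1 -0.2;0 0 0 0 0 -0.1417 -0.2;0 0 0 0 0 -0.1417 -0.2")

```text
time: 17.7
eef_pos: [0.5732, 0.1788, 0.2479]
tcp_rot: [-0.074, 0.997, 0.0, 0.004]
contact_force: [0.8, 0.2, -0.4]
opening: 0.4
finger_force: 0.0
```

```bash
python3 - <<'E'
from h import *
s=ctrl.get_state();print(s["eef_pos"],s["contact_force"],s["time"])
p=ctrl.read_camera("wrist")
a=cv2.resize(p["color"][150:310,160:360],(500,400),interpolation=2)
q=ctrl.read_camera("side");b=cv2.resize(q["color"][130:194,215:279],(300,300),interpolation=2)
im=np.zeros((400,800,3),np.uint8);im[:,:500]=a;im[:300,500:]=b
cv2.imwrite("pics/fin.png",im[...,::-1]);np.save("w10",p,allow_pickle=True)
print(px(p,[*along(C2,H3,.097),.11]),px(p,[*along(C2,H3,.093),.164]))
E
```

```text
[0.5732408  0.17883552 0.24791222] [ 0.827732    0.18305724 -0.39043576] 17.7
[259.00297786 183.81899572] [255.24732753 205.18879417]
```

View pics/fin.png

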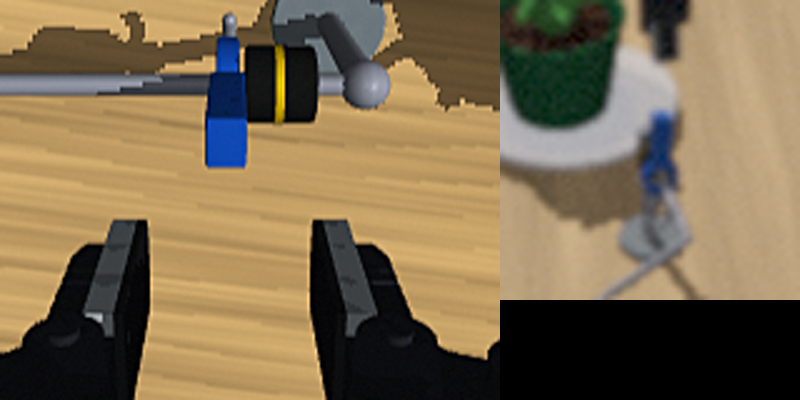

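The collar hangs upright against the sleeve: its tab is at crop (226,140), the sleeve's near face is at column 258 against a predicted 259 for home, and the gripper is clear above. I'll let it settle and hand in.

Call:
send_rows(rows="0 0 0 0 0 0 -0.2;0 0 0 0 0 0 -0.2;0 0 0 0 0 0 -0.2;0 0 0 0 0 0 -0.2;0 0 0 0 0 0 -0.2;0 0 0 0 0 0 -0.2")

```text
time: 18.55
eef_pos: [0.5716, 0.1786, 0.2439]
tcp_rot: [-0.074, 0.997, 0.0, 0.0]
contact_force: [0.5, 0.1, -0.0]
opening: 0.4
finger_force: 0.0
```

```bash
python3 -c "
from plant import ctrl
print(ctrl.sign_off())"
```

```text
the job is handed in; nothing more can be done
None
```

I handed the job in at about 18.6 s, and no verdict came back: the blue collar went round both corners, pushed the sleeve to its hard stop (highest measured force about 12.5 N), and now hangs released and upright against it.

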